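# Prove the sawn slit of a core liner with a pick

### The job

The plastic core liner strapped in the cradle has been sawn open along one side. Take the slit pick from its stand and, holding it square to the liner wall with its point down inside the slit, run it gently and slowly (under 6 cm a second) along the whole slit from the red-capped end to the black-capped end, to prove that it is clear, without turning the liner in its straps. Then lower the pick back into its stand, upright and fully home, let go, and leave everything else on the bench where it is.

Things in the scene. Friction and masses are not known exactly. Their poses are not given: they have to be found in the camera images.
- pick: Slit pick. Origin at its very point; +z runs from the point up through the handle. From the point: 0 to 20 mm a 3 mm thick round-ended steel needle, 20 to 60 mm a 6 mm shank, 60 to 145 mm a round black plastic handle, 18 mm in diameter, with a yellow band. 60 g. At the start it stands upright in its stand with the handle showing from 85 to 145 mm above the point: grip it about 120 mm up.
- pick_shoulder (a point): Centre of the flat lower face of the pick's handle (60 mm above the point); it rests on the stand's lower shelf when the pick is home.
- stand: Wooden pick stand fixed to the bench: foot 90 x 90 mm, two shelves, one over the other, between two sides. Origin at the centre of its underside, z up. Upper shelf (80 x 60 mm, top at 97 mm, 10 mm thick): a 24 mm hole with a 3 mm bevel for the handle; lower shelf (top at 72 mm, 10 mm thick): a 13 mm hole for the shank, both on the vertical axis through the origin. Open below to the 12 mm foot.
- stand_seat (a point): Centre of the hole at the top face of the lower shelf, 72 mm above the bench: where the pick's shoulder sits.
- liner: Light grey plastic core liner with a dark clay core, level in its cradle: outer diameter 90 mm, length 320 mm. Origin at the middle of its axis, 68 mm above the bench; y along the tube, z square out through the slit's middle, leaning 26 to 36 degrees from vertical, away from the robot. Two steel straps (18 mm wide, 2 mm proud, 120 mm either side of the middle) hold it: under 60 N does not turn it.
- slit_mid (a point): Middle of the sawn slit at the liner's outer surface, 45 mm from the tube axis; axes as the liner's (y along the slit, z square out of the wall, x across the slit). The slit is straight, 7 mm wide, 200 mm long (100 mm either way along y), through the 5 mm wall; the core lies 7 mm below the outer surface, so a point 4 mm deep touches nothing below.
- cap_red: Red end cap, 97 mm in diameter with a 100 mm rib, 26 mm wide, on one end of the liner (either end). Origin at its centre, on the tube axis, 147.5 mm from the liner's middle; the near end of the slit is 47.5 mm along the tube from it.
- cap_black: Black end cap, the same size, on the other end of the liner. Origin at its centre, on the tube axis.
- mortar: White porcelain mortar, 128 mm across, 72 mm high, with its pestle leaning out to about 105 mm high. Origin at the centre of its underside. Leave alone.
- core_stub: Short dark clay core piece standing on end, 77 mm in diameter, 56 mm high. Origin at the centre of its underside. Leave alone.
- tin: Aluminium moisture tin with lid, 63 mm in diameter, 37 mm high. Origin at the centre of its underside. Leave alone.
- hacksaw: Hacksaw lying flat, about 110 x 350 mm, 20 mm high; the blade lies near its origin, the frame on its +x side. Leave alone.

How it is judged:
By the outcome, as a careful person would: the job done as asked, in the order asked, and still so for the second after the job is handed in, with the robot touching nothing.
It also fails if it takes over 70 s, if anything falls off the work surface, if the arm or the gripper's body presses on something with over 40 N, if the wrist force passes 120 N, or if a joint passes its speed limit or range.

### The arm

A 6-joint arm with a two-finger parallel gripper is mounted at the origin on the work surface. World frame = base frame: x ahead of the robot, y to its left, z up, the work surface at z = 0. Lengths are in m, angles in rad, forces in N, time in s.
With the tool pointing down it reaches from about 0.275 to 0.825 m from the base axis. Payload 5.2 kg.
Tool frame: the origin (TCP) lies where the fingers leave the gripper's body, on its centre line; the fingertips stand 84 mm ahead of it and the grasp point (between the pads) lies 65 mm ahead of it (ctrl.tip_reach is the z of the fingertips in the tool frame, in m); z points along the fingers, y is the line along which they close (so a half turn about z gives the same grasp; the last joint's range is limited). The gripper opens to 93 mm and grips with 3 to 60 N. Pads are 15 mm wide; open, the fingers measure 128 mm over their backs; the gripper's body (75 mm by 188 mm) begins 65 mm behind the grasp point.
Start: joints at [-1.469, 0.259, 1.535, -0, 1.348, -0.203], TCP at [0.165, -0.525, 0.303] pointing down, gripper open.
Joint ranges: [-3.14, 3.14], [-0.91, 2.08], [0.19, 2.58], [-1.22, 4.36], [0.22, 2.71], [-3.12, 3.12]. Speed limits (rad/s): [2.57, 2.57, 3.14, 3.14, 3.14, 3.14].

### API

Orientations are given as [roll, pitch, yaw] about the fixed x, y, z axes, in that order (R = Rz(yaw) Ry(pitch) Rx(roll)).
In Python, from cell import monitor, read_camera, camera_params, workorder, spot_in, place_of, ctrl gives the robot as it stands.
- The arm moves only by the tool send_rows, never from a script. Its argument "steps" is one flat list of numbers, 5 for each row, row after row: the shift along the tool's x, y, z in cm, then the turn about the tool's z in degrees, then the finger opening in cm, from 0 to 9.3. A call has 1 to 8 rows; each row is the pose to reach, as a shift and turn from the pose commanded when the call began, along the tool's axes at that moment; what a row does not reach only later rows make up. A row lasts 1/10 s, in which the tool goes at most 50 mm and 8.59 degrees, less where a joint would pass 70% of its speed; a pose out of reach is approached as far as the arm can. A call with a gripper value outside its range is refused whole. The fingers move at their own pace and stop on an object; "force" is the grip in N (left out, the last holds). Time passes only in rows, so rows that repeat a pose let the fingers close. It gives the time, the measured TCP pose, the force, the opening and the grip force at its end, in the units of the state.
- monitor.sense(): the state, without advancing time (a new reading comes with each control period).
- read_camera(name): name is "scene" or "side" or "wrist"; returns (picture, depth): 384x512x3 uint8, red, green, blue; 384x512 float32, m along the optical axis (not along the pixel's ray), 0 where there is no reading.
- camera_params(name): a dict with "fx", "fy", "cx", "cy" (pixels), "distortion" ([k1, k2, p1, p2, k3] as OpenCV has them; the pictures are not rectified), "rvec" (rotation vector, rad) and "tvec" (3), from world to camera coordinates, as OpenCV has them; the wrist camera has in their place "hand_eye" (4x4, takes a point from camera to tool coordinates, whose origin is the TCP and whose axes are the flange's). Camera axes: x right, y down, z forward; pixel columns grow to the right and rows downward; lengths in m; the calibration is good to about 2 mm. A picture is of the moment at which its call begins: read the wrist's pose just before it. camera_params takes no time and is no camera call.
- workorder.job_done(): hands the job in; it is judged then, once.
Trained networks look in the newest picture that a camera, given by its name, has taken for a name from the list of things; names that differ only in an ending like _2 or _b are one class to them, and where a whole thing is asked for, a point or a joint stands for the part that bears it (a point fixed in the world has none). Each returns a list of dicts, best first, with "score" (0 to 1); they miss things now and then, are a little off and sometimes report something else, mostly with a low value. They report only what shows in the picture. A call takes as long as a camera call.
- spot_in(camera, thing): "at" ([x, y, z] in m, in world coordinates, good to about 4 mm: the middle of the surface that is visible of it).
- place_of(camera, thing): "at" ([x, y, z] in m, in world coordinates, good to about 4 mm: a listed point, or the origin of a listed thing).
The state is a dict: "time_s": time; "qpos": joint angles; "joint_vel": joint speeds; "joint_efforts": joint torques, N m; "eef_pos": TCP position; "orientation": TCP orientation; "ft_force": force on the tool from outside, world axes, zero at the start; "ft_torque": the same for the moment, N m; "gripper_width": finger opening in m; "grasp_force": force on a finger pad.
Only numpy, scipy, OpenCV 4.12 (cv2) and the standard library are available. Lean on these libraries where they do the work, as an engineer would, in place of code of your own. Each camera call takes 0.05 s, during which the arm holds its last target. There are 200 camera calls.

## Working session

There is one attempt and no reset: what is moved stays moved. The work goes in short steps, Python scripts to look and compute and a tool call to move; the robot and the scene stay as the last step left them, time stands still between calls to the robot, and variables do not carry over. Pictures are saved under pics/ and viewed, at most 10 in all, crops included, and the job is handed in when it is done.

Besides the shell and the picture viewer there is one more tool, called after "Emit:" by a JSON object that holds its "fn" and its "kwargs". send_rows: Moves the arm, as the interface text tells. Its arguments: {"type":"object","properties":{"steps":{"type":"array"},"force":{"type":"number"}},"required":["steps"]}

```bash
ls; mkdir -p pics; python3 - <<'E'
from cell import *
from cell import ctrl
import cv2,numpy as np
print([a for a in dir(ctrl) if a[0]!='_'],[a for a in dir(monitor) if a[0]!='_'])
s=monitor.sense();print({k:np.round(v,3).tolist() for k,v in s.items()})
for c in("scene","side"):
    im,d=read_camera(c); cv2.imwrite(f"pics/{c}0.png",im[:,:,::-1])
    for t in "pick pick_shoulder stand stand_seat liner slit_mid cap_red cap_black mortar core_stub tin hacksaw".split():
        print(c,t,[(np.round(r['at'],3).tolist(),round(r['score'],2)) for r in place_of(c,t)][:2])
a=cv2.imread("pics/scene0.png");b=cv2.imread("pics/side0.png")
cv2.imwrite("pics/both.png",cv2.resize(np.vstack([a,b]),None,fx=.78,fy=.78))
E
```

```text
pics
['PlanningError', 'tip_reach'] ['sense']
{'time_s': 0.0, 'qpos': [-1.469, 0.259, 1.536, -0.0, 1.348, -0.203], 'joint_vel': [-0.0, 0.0, 0.002, 0.0, -0.0, 0.0], 'joint_efforts': [-0.0, -43.731, -28.4, 0.072, 0.041, -0.0], 'eef_pos': [0.165, -0.524, 0.302], 'orientation': [-3.14, -0.0, 0.305], 'ft_force': [-0.12, 0.05, 0.088], 'ft_torque': [0.003, -0.035, -0.057], 'grasp_force': 0.0, 'gripper_width': 0.093}
scene pick []
scene pick_shoulder [([0.422, 0.359, 0.074], 0.44), ([0.755, 0.126, 0.004], 0.29)]
scene stand [([0.424, 0.36, 0.003], 0.6)]
scene stand_seat [([0.427, 0.359, 0.07], 0.59)]
scene liner [([0.46, 0.019, 0.068], 0.71)]
scene slit_mid [([0.487, 0.02, 0.105], 0.89)]
scene cap_red [([0.455, -0.126, 0.064], 0.66)]
scene cap_black [([0.474, 0.167, 0.07], 0.62)]
scene mortar [([0.408, -0.356, -0.0], 0.76)]
scene core_stub [([0.754, 0.126, 0.004], 0.56)]
scene tin [([0.703, -0.154, -0.001], 0.71), ([0.489, 0.022, 0.106], 0.16)]
scene hacksaw [([0.645, 0.444, 0.002], 0.85)]
side pick []
side pick_shoulder []
side stand [([0.424, 0.359, 0.005], 0.73)]
side stand_seat [([0.422, 0.359, 0.071], 0.65)]
side liner [([0.466, 0.02, 0.07], 0.81), ([0.643, 0.445, -0.005], 0.34)]
side slit_mid [([0.488, 0.017, 0.107], 0.9)]
side cap_red [([0.46, -0.127, 0.067], 0.47)]
side cap_black [([0.472, 0.163, 0.065], 0.66)]
side mortar [([0.405, -0.358, 0.003], 0.61)]
side core_stub [([0.756, 0.132, -0.001], 0.71)]
side tin [([0.704, -0.152, -0.002], 0.81), ([0.424, 0.358, 0.074], 0.41)]
side hacksaw [([0.643, 0.447, -0.001], 0.73)]
```

View pics/both.png

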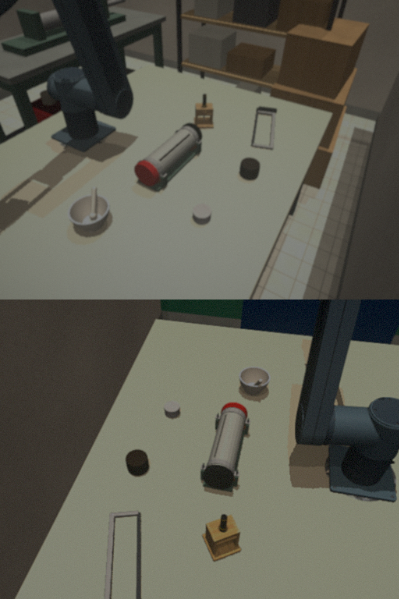

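Emit:
{"fn": "send_rows", "kwargs": {"steps": [45.5,-42.8,-10,20.5,9.3,45.5,-42.8,-10,20.5,9.3,45.5,-42.8,-10,20.5,9.3,45.5,-42.8,-10,20.5,9.3,45.5,-42.8,-10,20.5,9.3,45.5,-42.8,-10,20.5,9.3,45.5,-42.8,-10,20.5,9.3,45.5,-42.8,-10,20.5,9.3]}}

```text
time_s: 2.1
eef_pos: [0.3588, -0.1783, 0.3666]
orientation: [3.141, -0.001, -0.054]
ft_force: [1.7, -1.1, 0.1]
gripper_width: 0.0934
grasp_force: 0.0
```

```bash
python3 - <<'E'
from cell import *
import numpy as np
s=monitor.sense();print(s['eef_pos'],s['orientation'],s['qpos'])
p=camera_params("wrist");print(p)
E
```

```text
[ 0.35875453 -0.17829662  0.36662765] [ 3.14094228e+00 -9.45759510e-04 -5.35450812e-02] [-7.41533099e-01 -6.04307368e-02  1.73918621e+00  9.86992972e-05
  1.46169358e+00  8.82797926e-01]
{'fx': 267.8083278885586, 'fy': 267.8083278885586, 'cx': 256.8751929812377, 'cy': 186.9393363046588, 'distortion': array([-0.06268654,  0.        ,  0.        ,  0.        ,  0.        ]), 'hand_eye': array([[-1.53173150e-04, -9.70092640e-01, -2.42734930e-01,
         6.59601273e-02],
       [ 9.99999982e-01, -1.21843378e-04, -1.44082202e-04,
         1.23700598e-04],
       [ 1.10197440e-04, -2.42734947e-01,  9.70092642e-01,
        -8.23468439e-02],
       [ 0.00000000e+00,  0.00000000e+00,  0.00000000e+00,
         1.00000000e+00]])}
```

Emit:
{"fn": "send_rows", "kwargs": {"steps": [11,-20.4,9.5,0,9.3,11,-20.4,9.5,0,9.3,11,-20.4,9.5,0,9.3,11,-20.4,9.5,0,9.3,11,-20.4,9.5,0,9.3,11,-20.4,9.5,0,9.3,11,-20.4,9.5,0,9.3,11,-20.4,9.5,0,9.3]}}

```text
time_s: 2.9
eef_pos: [0.4789, 0.017, 0.2715]
orientation: [3.141, -0.001, -0.053]
ft_force: [-0.9, -0.7, 0.4]
gripper_width: 0.0929
grasp_force: 0.0
```

```bash
cat > h.py <<'E'
from cell import *
import numpy as np, cv2
from scipy.spatial.transform import Rotation as Ro
def pose():
    s=monitor.sense(); R=Ro.from_euler('xyz',s['orientation']).as_matrix(); return s,R,np.array(s['eef_pos'])
def shot(name,save=None):
    "picture, depth and world xyz per pixel (undistorted)"
    s,R,p=pose(); im,d=read_camera(name); c=camera_params(name)
    K=np.array([[c['fx'],0,c['cx']],[0,c['fy'],c['cy']],[0,0,1]])
    v,u=np.mgrid[:384,:512]; q=cv2.undistortPoints(np.stack([u,v],-1).reshape(-1,1,2).astype(float),K,c['distortion']).reshape(384,512,2)
    P=np.dstack([q,np.ones((384,512))])*d[...,None]
    if name=='wrist': H=c['hand_eye']; W=(P@H[:3,:3].T+H[:3,3])@R.T+p
    else: Rc=cv2.Rodrigues(np.array(c['rvec']))[0]; W=(P-np.ravel(c['tvec']))@Rc
    if save: cv2.imwrite(save,im[:,:,::-1])
    return im,d,W
def nets(cam,*ts):
    for t in ts: print(cam,t,[(np.round(r['at'],4).tolist(),round(r['score'],2)) for r in place_of(cam,t)][:2])
E
python3 - <<'E'
from h import *
s,R,p=pose();print(p,s['orientation'])
im,d,W=shot('wrist','pics/w1.png')
nets('wrist','slit_mid','liner','cap_red','cap_black')
np.savez('w1.npz',im=im,d=d,W=W)
E
```

```text
[0.47887972 0.0170055  0.27147542] [ 3.14097757e+00 -5.44044234e-04 -5.33076720e-02]
wrist slit_mid [([0.489, 0.0176, 0.1088], 0.94)]
wrist liner [([0.4637, 0.0187, 0.0701], 0.93)]
wrist cap_red [([0.4575, -0.1288, 0.0722], 0.75)]
wrist cap_black [([0.466, 0.1707, 0.0668], 0.6)]
```

View pics/w1.png

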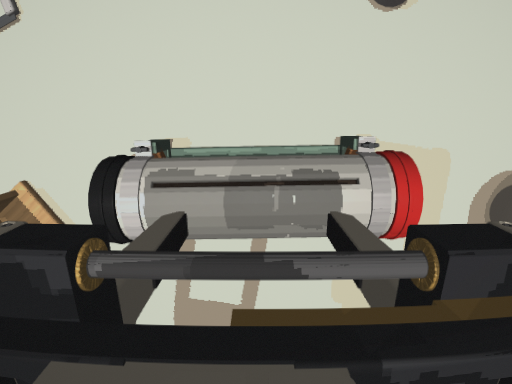

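```bash
python3 - <<'E'
from h import *
from scipy.optimize import least_squares
z=np.load('w1.npz');im,W=z['im'],z['W'];g=im.mean(2)
# cylinder fit on liner pixels between straps
m=np.zeros(g.shape,bool);m[158:235,190:325]=1;m[176:190]=0
P=W[m];P=P[(P[:,2]>.07)&(P[:,2]<.13)]
def res(q,P=P):
    u=np.array([np.sin(-q[2]),np.cos(-q[2]),q[3]]);u/=np.linalg.norm(u)
    r=P-[q[0],.0176,q[1]];r=r-np.outer(r@u,u);return np.linalg.norm(r,axis=1)-.045
f=least_squares(res,[.463,.068,-.053,0],loss='soft_l1',f_scale=.001)
print('axis x@y=.0176,z,yaw,slope',f.x,'rms',np.std(f.fun),len(P))
rows=np.arange(172,194);out=[]
for c in range(140,372):
    w=np.clip(np.median(g[160:172,c])*.8-g[rows,c],0,None)
    if w.sum()>60:
        r=(w*rows).sum()/w.sum()
        a=W[int(r)-8:int(r)-5,c].mean(0);b=W[int(r)+6:int(r)+9,c].mean(0)
        # linear interp of pixel ray onto surface
        t=(r-(int(r)-7+.0))/(14.);p=a*(1-t)+b*t
        out.append([c,r,*p])
o=np.array(out);print(len(o),o[0].round(4),o[-1].round(4))
k=np.polyfit(o[:,3],o[:,2],1);r=o[:,2]-np.polyval(k,o[:,3]);k=np.polyfit(o[abs(r)<.002,3],o[abs(r)<.002,2],1)
k2=np.polyfit(o[:,3],o[:,4],1)
print('slit x=',k,'z=',k2,'yaw',-np.arctan(k[0]),np.std(r))
ym=(o[0,3]+o[-1,3])/2;print('mid',ym,np.polyval(k,ym),np.polyval(k2,ym),'len',o[-1,3]-o[0,3])
xa=f.x[0]-np.tan(f.x[2])*(ym-.0176);print('axis x',xa,'lean',np.degrees(np.arctan2(np.polyval(k,ym)-xa,np.polyval(k2,ym)-f.x[1])))
E
```

```text
axis x@y=.0176,z,yaw,slope [ 4.62912109e-01  6.84463485e-02 -3.45933669e-02  3.48931219e-04] rms 0.0005969868639048991 8476
210 [1.51000e+02 1.84858e+02 4.90400e-01 1.18200e-01 1.05800e-01] [ 3.710000e+02  1.820713e+02  4.823000e-01 -9.250000e-02  1.076000e-01]
slit x= [0.0351788  0.48640835] z= [0.00364215 0.10643114] yaw -0.03516429720929428 0.0010039107449944626
mid 0.012863953730713674 0.48686088782132675 0.10647799202539521 len -0.21068652278443983
axis x 0.4627482081763109 lean 32.37536103804615
```

Emit:
{"fn": "send_rows", "kwargs": {"steps": [-7.3,-33.9,0,-1,9.3,-7.3,-33.9,0,-1,9.3,-7.3,-33.9,0,-1,9.3,-7.3,-33.9,0,-1,9.3,-7.3,-33.9,0,-1,9.3,-7.3,-33.9,0,-1,9.3,-7.3,-33.9,0,-1,9.3,-7.3,-33.9,0,-1,9.3]}}

```text
time_s: 3.95
eef_pos: [0.4229, 0.3643, 0.2713]
orientation: [-3.139, -0.0, -0.031]
ft_force: [0.2, -0.2, 0.5]
gripper_width: 0.0926
grasp_force: 0.0
```

```bash
python3 - <<'E'
from h import *
s,R,p=pose();print(p,s['orientation'],s['qpos'])
im,d,W=shot('wrist','pics/w2.png')
nets('wrist','stand','stand_seat','pick','pick_shoulder')
np.savez('w2.npz',im=im,d=d,W=W)
Q=W.reshape(-1,3);r=np.hypot(Q[:,0]-.424,Q[:,1]-.36)
T=Q[(r<.03)&(Q[:,2]>.150)&(Q[:,2]<.165)];print('top',len(T),T.mean(0),T.min(0),T.max(0))
for z in(.145,.135,.125,.115,.105):
    T=Q[(r<.03)&(abs(Q[:,2]-z)<.005)]
    if len(T)>6:
        A=np.c_[2*T[:,:2],np.ones(len(T))];b=(T[:,:2]**2).sum(1);c=np.linalg.lstsq(A,b,rcond=None)[0];print(z,len(T),c[:2],np.sqrt(c[2]+c[0]**2+c[1]**2))
E
```

```text
[0.42285135 0.36431267 0.27128454] [-3.13896262e+00 -4.59625088e-04 -3.12149788e-02] [5.10283764e-01 2.94872194e-01 1.56469923e+00 2.10508627e-03
 1.28027239e+00 2.11169322e+00]
wrist stand [([0.4214, 0.3577, 0.0076], 0.76)]
wrist stand_seat []
wrist pick [([0.4237, 0.3582, 0.0155], 0.64)]
wrist pick_shoulder [([0.426, 0.3574, 0.0738], 0.95)]
top 445 [0.42548611 0.35950127 0.15676485] [0.41575486 0.35029016 0.15006232] [0.43368675 0.36840023 0.15908411]
0.145 58 [0.42426198 0.35936577] 0.008828136659202616
0.135 58 [0.42446381 0.35943234] 0.008739739657774257
0.125 51 [0.42434739 0.35948647] 0.008852186280735712
0.115 43 [0.4245005  0.35943018] 0.008735304160732982
0.105 55 [0.42461491 0.35952369] 0.008857809961520476
```

View pics/w2.png

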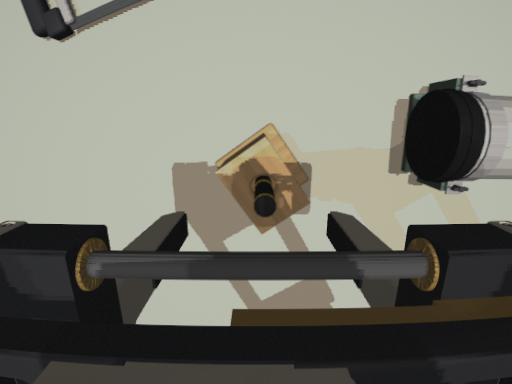

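Emit:
{"fn": "send_rows", "kwargs": {"steps": [0,0,2,0,9.3,0,0,2,0,9.3,0,0,2,0,9.3,0,0,2,0,9.3]}}

```text
time_s: 4.6
eef_pos: [0.4246, 0.3596, 0.2518]
orientation: [-3.141, -0.001, -0.037]
ft_force: [-0.0, 0.7, 0.2]
gripper_width: 0.0931
grasp_force: 0.0
```

Emit:
{"fn": "send_rows", "kwargs": {"steps": [0,0,2,0,9.3,0,0,4,0,9.3,0,0,5.5,0,9.3,0,0,5.5,0,9.3,0,0,5.5,0,1.0,0,0,5.5,0,1.0,0,0,5.5,0,1.0,0,0,5.5,0,1.0], "force": 8}}

```text
time_s: 5.4
eef_pos: [0.4243, 0.3603, 0.1968]
orientation: [-3.141, -0.001, -0.036]
ft_force: [0.0, -0.4, -0.0]
gripper_width: 0.0654
grasp_force: 0.0
```

Emit:
{"fn": "send_rows", "kwargs": {"steps": [0,0,0,0,1.0,0,0,0,0,1.0,0,0,0,0,1.0,0,0,0,0,1.0]}}

```text
time_s: 5.8
eef_pos: [0.424, 0.3601, 0.196]
orientation: [3.142, 0.0, -0.036]
ft_force: [-0.5, 0.4, -0.4]
gripper_width: 0.0334
grasp_force: 0.0
```

Emit:
{"fn": "send_rows", "kwargs": {"steps": [0,0,0,0,1.0,0,0,0,0,1.0,0,0,0,0,1.0,0,0,0,0,1.0,0,0,0,0,1.0]}}

```text
time_s: 6.3
eef_pos: [0.4239, 0.3601, 0.1959]
orientation: [3.141, 0.0, -0.036]
ft_force: [0.6, -1.4, -1.2]
gripper_width: 0.0182
grasp_force: 8.0
```

Emit:
{"fn": "send_rows", "kwargs": {"steps": [0,0,-1,0,1.0,0,0,-2,0,1.0,0,0,-3,0,1.0,0,0,-4,0,1.0,0,0,-5,0,1.0,0,0,-6,0,1.0,0,0,-6.6,0,1.0,0,0,-6.6,0,1.0]}}

```text
time_s: 7.1
eef_pos: [0.4244, 0.3603, 0.2632]
orientation: [-3.141, -0.002, -0.035]
ft_force: [-0.1, 0.4, -0.6]
gripper_width: 0.0178
grasp_force: 8.0
```

Emit:
{"fn": "send_rows", "kwargs": {"steps": [0.5,0,0,0,1.0,1.05,0,0,0,1.0,1.5,0,0.02,0,1.0,2.0,0,0.05,0,1.0,2.4,0,0.1,0,1.0,2.85,0,0.16,0,1.0,2.85,0,0.16,0,1.0,2.85,0,0.16,0,1.0]}}

```text
time_s: 7.9
eef_pos: [0.4528, 0.3591, 0.2603]
orientation: [3.142, -0.0, -0.036]
ft_force: [-0.2, -0.3, -0.3]
gripper_width: 0.0179
grasp_force: 8.0
```

```bash
python3 - <<'E'
from h import *
s,R,p=pose();print(p,s['ft_force'],s['gripper_width'])
im,d,W=shot('wrist','pics/w3.png')
np.savez('w3.npz',im=im,d=d,W=W)
E
```

```text
[0.45277123 0.35906833 0.26028292] [-0.15071385 -0.27757675 -0.34465704] 0.01786083190906704
```

View pics/w3.png

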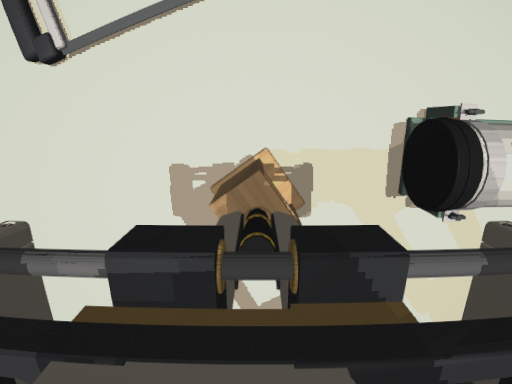

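```bash
cat >> h.py <<'E'
from scipy.optimize import least_squares
def tilt(W=None,v=True):
    "fit the handle (r 9 mm) in the tool frame: lean angle, sideways angle, axis point at grasp height"
    s,R,p=pose()
    if W is None: W=shot('wrist')[2]
    T=(W.reshape(-1,3)-p)@R
    def res(q,T):
        u=np.array([np.sin(q[0]),np.sin(q[1]),-np.cos(q[0])]);u/=np.linalg.norm(u)
        r=T-[q[2],q[3],.065];r=r-np.outer(r@u,u);return np.linalg.norm(r,axis=1)-.009
    best=None
    M=T[(abs(T[:,1])<.008)&(T[:,2]>.03)&(T[:,2]<.125)&(abs(T[:,0])<.06)]
    for a in np.radians([-5,10,20,32,45]):
        q=np.array([a,0,0,0])
        for tol in(.006,.003,.002):
            k=abs(res(q,M))<tol
            if k.sum()<20: break
            q=least_squares(res,q,args=(M[k],),loss='soft_l1',f_scale=.0007).x
        n=(abs(res(q,M))<.0015).sum()
        if best is None or n>best[0]: best=(n,q)
    n,q=best;k=abs(res(q,M))<.0015
    if v: print('n',n,'of',len(M),'lean',np.degrees(q[0]).round(1),'side',np.degrees(q[1]).round(1),'pt',(q[2:]*1e3).round(1),'z span',M[k,2].min().round(3),M[k,2].max().round(3))
    return q
E
python3 - <<'E'
from h import *
tilt(np.load('w3.npz')['W'])
E
```

```text
n 822 of 1073 lean 8.6 side 0.1 pt [-2.5 -0.1] z span 0.038 0.123
```

Emit:
{"fn": "send_rows", "kwargs": {"steps": [0.5,0,0.1,0,1.0,1.0,0,0.23,0,1.0,1.5,0,0.38,0,1.0,2.0,0,0.56,0,1.0,2.5,0,0.78,0,1.0,3.0,0,1.03,0,1.0,3.6,0,1.38,0,1.0,3.6,0,1.38,0,1.0]}}

```text
time_s: 8.75
eef_pos: [0.4898, 0.3577, 0.2464]
orientation: [-3.141, -0.001, -0.036]
ft_force: [1.8, -0.1, 3.5]
gripper_width: 0.0176
grasp_force: 8.0
```

```bash
python3 - <<'E'
from h import *
s,R,p=pose();print(p,s['ft_force'],s['gripper_width'],s['orientation'])
tilt()
E
```

```text
[0.48983604 0.35770483 0.24642053] [ 1.84248432 -0.0534947   3.45086122] 0.017622526039886576 [-3.14121374e+00 -1.45679311e-03 -3.62562688e-02]
n 614 of 687 lean -61.2 side -90.0 pt [34.9 35.2] z span 0.037 0.046
```

```bash
python3 - <<'E'
from h import *
im,d,W=shot('wrist','pics/w4.png');np.savez('w4.npz',im=im,d=d,W=W)
c=im[150:350,150:370];a=shot('side')[0];a2=shot('scene')[0]
cv2.imwrite('pics/w4c.png',np.hstack([cv2.resize(c,None,fx=2,fy=2,interpolation=2),cv2.resize(a[240:340,240:330],(360,400),interpolation=2)])[:,:,::-1])
s,R,p=pose();T=((W-p)@R)[:,258]
print([(v,*(T[v]*1e3).round(0).astype(int)) for v in range(180,300,5)])
E
```

```text
[(180, np.int64(-5), np.int64(1), np.int64(246)), (185, np.int64(-9), np.int64(1), np.int64(235)), (190, np.int64(-13), np.int64(1), np.int64(228)), (195, np.int64(-13), np.int64(1), np.int64(206)), (200, np.int64(-13), np.int64(1), np.int64(186)), (205, np.int64(-14), np.int64(1), np.int64(169)), (210, np.int64(-14), np.int64(1), np.int64(155)), (215, np.int64(-17), np.int64(1), np.int64(149)), (220, np.int64(-22), np.int64(1), np.int64(149)), (225, np.int64(-26), np.int64(1), np.int64(149)), (230, np.int64(14), np.int64(1), np.int64(42)), (235, np.int64(12), np.int64(1), np.int64(41)), (240, np.int64(10), np.int64(1), np.int64(40)), (245, np.int64(7), np.int64(1), np.int64(40)), (250, np.int64(5), np.int64(1), np.int64(38)), (255, np.int64(31), np.int64(0), np.int64(-16)), (260, np.int64(30), np.int64(0), np.int64(-17)), (265, np.int64(29), np.int64(0), np.int64(-18)), (270, np.int64(28), np.int64(0), np.int64(-18)), (275, np.int64(26), np.int64(0), np.int64(-18)), (280, np.int64(24), np.int64(0), np.int64(-17)), (285, np.int64(-90), np.int64(1), np.int64(148)), (290, np.int64(-96), np.int64(1), np.int64(149)), (295, np.int64(-102), np.int64(1), np.int64(149))]
```

View pics/w4c.png

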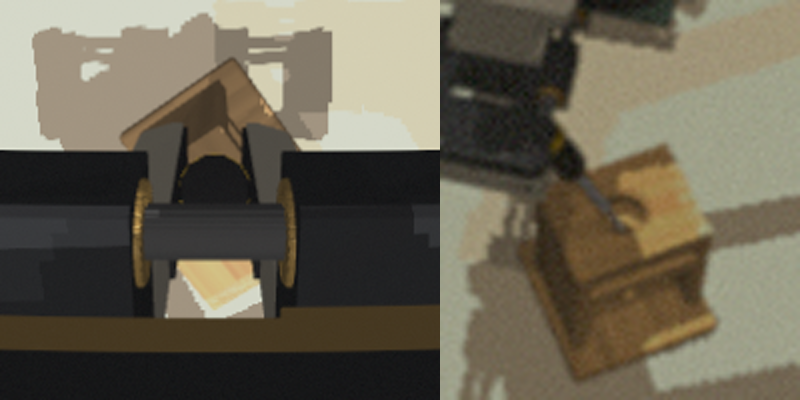

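```bash
cat >> h.py <<'E'
def cap(W=None):
    "handle's flat top from the wrist camera, tool frame: lean, side angles (deg), centre (mm)"
    s,R,p=pose()
    if W is None: W=shot('wrist')[2]
    T=((W-p)@R)[200:275,225:295].reshape(-1,3)
    T=T[(T[:,2]>.030)&(T[:,2]<.055)&(abs(T[:,1])<.0095)&(abs(T[:,0])<.035)]
    k=np.ones(len(T),bool)
    for _ in range(6):
        c=np.linalg.lstsq(np.c_[T[k,:2],np.ones(k.sum())],T[k,2],rcond=None)[0]
        r=T[:,2]-np.c_[T[:,:2],np.ones(len(T))]@c; k=abs(r)<.0015
    c0=(T[k].min(0)+T[k].max(0))/2
    print('cap n',k.sum(),len(T),'lean',np.degrees(np.arctan(c[0])).round(1),'side',np.degrees(np.arctan(c[1])).round(1),'lo',(T[k].min(0)*1e3).round(1),'hi',(T[k].max(0)*1e3).round(1))
E
python3 - <<'E'
from h import *
cap(np.load('w4.npz')['W'])
E
```

```text
cap n 684 799 lean 28.7 side -0.1 lo [ 4.6 -9.4 37.1] hi [15.4  9.4 44.2]
```

Emit:
{"fn": "send_rows", "kwargs": {"steps": [0,0,-1,0,1.0,0,0,-2,0,1.0,0,0,-4,0,1.0,0,0,-4,0,1.0]}}

```text
time_s: 9.35
eef_pos: [0.4894, 0.3586, 0.2902]
orientation: [-3.139, -0.005, -0.035]
ft_force: [0.3, 0.3, -0.8]
gripper_width: 0.0178
grasp_force: 8.0
```

```bash
python3 - <<'E'
from h import *
s,R,p=pose();print(p,s['ft_force'],s['gripper_width'])
im,d,W=shot('wrist','pics/w5.png');cap(W)
for c in('side','scene'):
    im,d,W=shot(c);np.savez(c+'5.npz',im=im,d=d,W=W)
    nets(c,'pick','pick_shoulder')
    k=(abs(W-(p-[0.03,0,.12])).max(2)<.09)&(W[...,2]>.105)&(d>0)&(W[...,2]<p[2]-.055)
    v,u=np.where(k);print(c,k.sum(),u.min(),u.max(),v.min(),v.max())
E
```

```text
[0.4894484  0.35855231 0.29017964] [ 0.2680288   0.32250529 -0.82511206] 0.017828461309992476
cap n 682 797 lean 27.7 side 0.2 lo [ 3.4 -9.2 35.7] hi [14.3  9.4 42.8]
side pick [([0.4272, 0.3599, 0.1244], 0.62)]
side pick_shoulder [([0.4557, 0.3573, 0.17], 0.58)]
side 137 264 286 255 287
scene pick [([0.4211, 0.3599, 0.124], 0.42)]
scene pick_shoulder [([0.4477, 0.3588, 0.1709], 0.5)]
scene 147 262 284 104 130
```

```bash
python3 - <<'E'
from h import *
s,R,p=pose()
for c in('side','scene'):
    z=np.load(c+'5.npz');W=z['W'];T=((W-p)@R).reshape(-1,3)
    k=(abs(T[:,1])<.016)&(T[:,2]>.088)&(T[:,2]<.170)&(T[:,0]>-.08)&(T[:,0]<.01)
    T=T[k]
    for a in range(3):
        A=np.c_[T[:,2],np.ones(len(T))];kx=np.linalg.lstsq(A,T[:,0],rcond=None)[0];r=T[:,0]-A@kx;T=T[abs(r)<max(.004,2*np.std(r))]
    ky=np.polyfit(T[:,2],T[:,1],1)
    print(c,len(T),'lean',np.degrees(np.arctan(-kx[0])),'side',np.degrees(np.arctan(-ky[0])),'x at .065',kx[1]+.065*kx[0],np.std(r),'zmax',T[:,2].max())
    for lo in np.arange(.088,.17,.01):
        m=(T[:,2]>=lo)&(T[:,2]<lo+.01)
        if m.any(): print((T[m].mean(0)*1e3).round(1),m.sum())
E
```

```text
side 94 lean 23.302302852163375 side -3.1738265739389804 x at .065 -0.019568388328641453 0.002853747966725806 zmax 0.16294341789936917
[-32.2  -4.8  93.3] 26
[-37.4  -4.9 103.2] 27
[-39.1  -5.  114.4] 3
[-43.4  -2.5 123.5] 10
[-47.8  -3.1 132.2] 9
[-52.8  -2.2 142.7] 10
[-58.7  -1.4 151.9] 6
[-62.9  -2.  161.2] 3
scene 47 lean 29.80508318782246 side 7.221761302902892 x at .065 -0.006960536661568536 0.004103716716459269 zmax 0.16243764957463142
[-23.7   9.7  93.2] 12
[-28.3   8.6 103.7] 10
[-31.8   6.7 111.9] 8
[-40.1   3.5 122.2] 5
[-48.3   1.2 133.9] 4
[-50.6   3.6 141.5] 4
[-56.1   4.4 150.9] 2
[-62.6   3.3 161.5] 2
```

Emit:
{"fn": "send_rows", "kwargs": {"steps": [0,0,0,0,1.0,0,0,-2,0,1.0,0,0,-4,0,1.0,1,2,-4,0,1.0,2,5,-4,0,1.0,3,9,-4,0,1.0,4,13,-4,0,1.0,5,17,-4,0,1.0], "force": 40}}

```text
time_s: 10.5
eef_pos: [0.5324, 0.1848, 0.3264]
orientation: [3.142, 0.0, -0.035]
ft_force: [0.3, 0.3, -0.7]
gripper_width: 0.0177
grasp_force: 40.0
```

Emit:
{"fn": "send_rows", "kwargs": {"steps": [1,4,0,0,1.0,2,8,0,0,1.0,3,12,0,0,1.0,3.8,16,0,0,1.0,3.8,20,0,0,1.0,3.8,24,0,0,1.0,3.8,26.5,0,0,1.0,3.8,26.5,0,0,1.0]}}

```text
time_s: 11.3
eef_pos: [0.5608, -0.0834, 0.3261]
orientation: [3.141, 0.001, -0.04]
ft_force: [0.5, 0.4, -1.0]
gripper_width: 0.0175
grasp_force: 40.0
```

```bash
python3 - <<'E'
from h import *
s,R,p=pose();print(p,s['orientation'],s['ft_force'],s['gripper_width'],s['grasp_force'],s['qpos'])
im,d,W=shot('wrist');cap(W);nets('wrist','slit_mid','pick','pick_shoulder')
for c in('side','scene'):
    im,d,W=shot(c);nets(c,'pick','pick_shoulder','slit_mid')
E
```

```text
[ 0.56081297 -0.08342245  0.32612305] [ 3.14058687e+00  5.62084996e-04 -3.97851692e-02] [ 0.49070388  0.44653702 -1.03009444] 0.017525877498891018 39.99947905540466 [-3.43782140e-01  2.75274347e-01  1.45507327e+00 -1.14238297e-03
  1.41148038e+00  1.26698044e+00]
cap n 671 816 lean 27.9 side 0.1 lo [ 3.2 -9.4 37.4] hi [13.8  9.5 44.5]
wrist slit_mid [([0.4055, -0.3568, -0.0011], 0.43)]
wrist pick [([0.495, -0.0801, 0.1614], 0.72)]
wrist pick_shoulder []
side pick [([0.4981, -0.0749, 0.1618], 0.58)]
side pick_shoulder [([0.5265, -0.0793, 0.2126], 0.55)]
side slit_mid [([0.4837, 0.0148, 0.1062], 0.88)]
scene pick [([0.4954, -0.0775, 0.1659], 0.6)]
scene pick_shoulder [([0.5239, -0.0775, 0.2098], 0.47)]
scene slit_mid [([0.4902, 0.0219, 0.105], 0.81), ([0.7562, 0.1298, 0.0048], 0.42)]
```

Emit:
{"fn": "send_rows", "kwargs": {"steps": [0,0,1,0,1.0,0,0,2,0,1.0,0,0,2.5,0,1.0,0,0,2.5,0,1.0,0,0,2.5,0,1.0]}}

```text
time_s: 12.4
eef_pos: [0.5609, -0.0801, 0.3013]
orientation: [-3.141, 0.001, -0.036]
ft_force: [-0.8, -0.4, -0.5]
gripper_width: 0.0175
grasp_force: 40.0
```

```bash
python3 - <<'E'
from h import *
s,R,p=pose();print(p,s['orientation'],s['ft_force'])
t=np.array([.5459,-.0797,.2686]);print('to target tool cm',(t-p)@R*100)
A=[]
for c in('side','scene'):
  for i in range(3):
    im,d,W=shot(c)
    for r in place_of(c,'pick')[:1]: A.append((r['at']-p)@R*1e3)
    m=place_of(c,'slit_mid')[0]['at']; 
    if A: print(c,(A[-1]).round(1),np.round(m,4))
print(np.mean(A,0))
im,d,W=shot('side');cv2.imwrite('pics/s6.png',np.vstack([cv2.resize(im[110:260,240:340],None,fx=4,fy=4,interpolation=2)])[:,:,::-1])
E
```

```text
[ 0.56090996 -0.08008074  0.30130231] [-3.14145552e+00  5.54688579e-04 -3.56099291e-02] [-0.80194495 -0.35859568 -0.45056842]
to target tool cm [-1.49958562  0.01583748  3.27106125]
side [-64.   -0.9 160. ] [0.4879 0.0138 0.1102]
side [-61.4  -1.4 163.7] [0.4883 0.0161 0.1053]
side [-63.4   0.4 160.8] [0.4846 0.0134 0.106 ]
scene [-66.1   1.3 162.1] [0.4911 0.0193 0.1076]
scene [-62.3  -0.8 163.8] [0.4899 0.0186 0.108 ]
scene [-63.4   2.3 162.4] [0.4867 0.0167 0.1049]
[-6.34389543e+01  1.53360151e-01  1.62170839e+02]
```

View pics/s6.png

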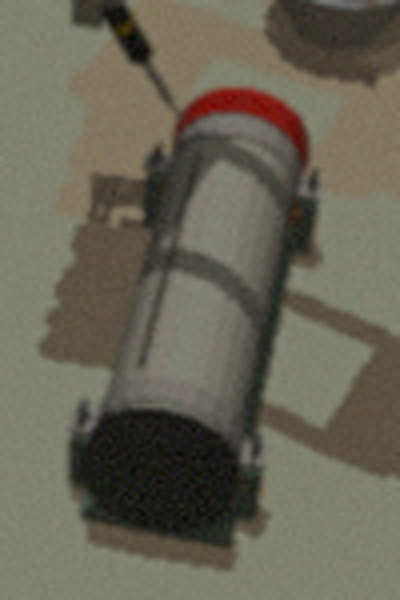

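Emit:
{"fn": "send_rows", "kwargs": {"steps": [-0.3,0,0.8,0,1.0,-0.6,0,1.6,0,1.0,-0.9,0,2.2,0,1.0,-0.9,0,2.45,0,1.0,-0.9,0,2.45,0,1.0,-0.9,0,2.45,0,1.0]}}

```text
time_s: 13.95
eef_pos: [0.5521, -0.0798, 0.2772]
orientation: [3.142, -0.0, -0.036]
ft_force: [1.0, -0.5, -0.0]
gripper_width: 0.0173
grasp_force: 40.0
```

```bash
python3 - <<'E'
from h import *
s,R,p=pose();print(p,s['ft_force'])
A=[]
for c in('side','scene','side','scene'):
    im,d,W=shot(c)
    for r in place_of(c,'pick')[:1]: A.append((r['at']-p)@R*1e3);print(c,A[-1].round(1))
i1=shot('side')[0][140:190,260:310];i2=shot('scene')[0][150:260,150:270]
cv2.imwrite('pics/s7.png',np.hstack([cv2.resize(i1,(390,500),interpolation=2),cv2.resize(i2,(400,500),interpolation=2)])[:,:,::-1])
E
```

```text
[ 0.55211972 -0.07976911  0.27723346] [ 0.95973329 -0.46286733 -0.02915454]
side [-6.44e+01  1.00e-01  1.63e+02]
scene [-65.7  -1.  164.2]
side [-61.1  -0.7 165.3]
scene [-63.6   1.4 162.2]
```

View pics/s7.png

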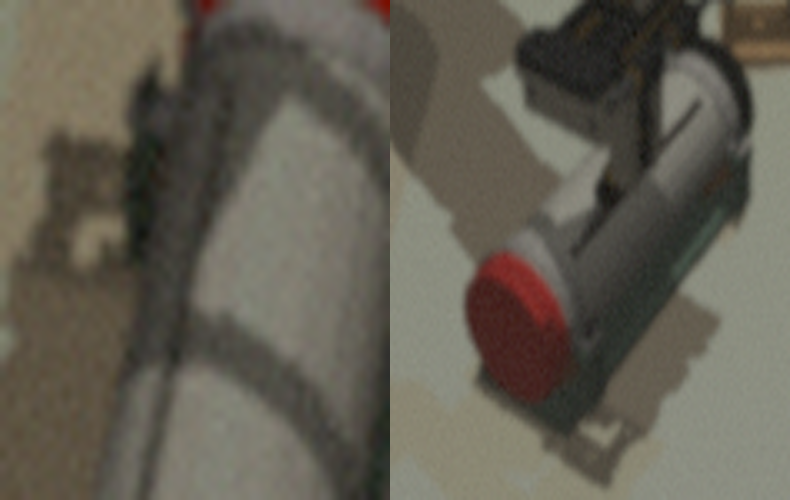

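Emit:
{"fn": "send_rows", "kwargs": {"steps": [-0.11,0,0.17,0,1.0,-0.21,0,0.34,0,1.0,-0.32,0,0.5,0,1.0,-0.32,0,0.5,0,1.0,-0.32,0,0.5,0,1.0]}}

```text
time_s: 14.95
eef_pos: [0.5487, -0.0796, 0.272]
orientation: [-3.142, 0.0, -0.036]
ft_force: [0.3, 0.3, -0.5]
gripper_width: 0.0172
grasp_force: 40.0
```

Emit:
{"fn": "send_rows", "kwargs": {"steps": [-0.05,0,0.08,0,1.0,-0.11,0,0.17,0,1.0,-0.11,0,0.17,0,1.0,-0.11,0,0.17,0,1.0]}}

```text
time_s: 15.35
eef_pos: [0.5477, -0.0795, 0.2704]
orientation: [-3.142, 0.0, -0.036]
ft_force: [-0.4, 0.2, -1.2]
gripper_width: 0.0174
grasp_force: 40.0
```

Emit:
{"fn": "send_rows", "kwargs": {"steps": [-0.05,0,0.08,0,1.0,-0.11,0,0.17,0,1.0,-0.11,0,0.17,0,1.0,-0.11,0,0.17,0,1.0]}}

```text
time_s: 15.75
eef_pos: [0.5465, -0.0795, 0.2687]
orientation: [3.142, 0.0, -0.036]
ft_force: [0.2, -0.6, -0.9]
gripper_width: 0.0172
grasp_force: 40.0
```

Emit:
{"fn": "send_rows", "kwargs": {"steps": [-0.05,0,0.08,0,1.0,-0.11,0,0.17,0,1.0,-0.11,0,0.17,0,1.0,-0.11,0,0.17,0,1.0]}}

```text
time_s: 16.15
eef_pos: [0.5454, -0.0795, 0.2669]
orientation: [-3.142, 0.0, -0.036]
ft_force: [-1.0, 0.1, -0.6]
gripper_width: 0.017
grasp_force: 40.0
```

Emit:
{"fn": "send_rows", "kwargs": {"steps": [-0.05,0,0.08,0,1.0,-0.05,0,0.08,0,1.0,-0.05,0,0.08,0,1.0]}}

```text
time_s: 16.45
eef_pos: [0.5449, -0.0795, 0.2662]
orientation: [-3.142, 0.0, -0.036]
ft_force: [0.7, 0.4, -0.3]
gripper_width: 0.0172
grasp_force: 40.0
```

Emit:
{"fn": "send_rows", "kwargs": {"steps": [0.08,0,0.05,0,1.0,0.13,0,0.08,0,1.0,0.13,0,0.08,0,1.0]}}

```text
time_s: 16.75
eef_pos: [0.5463, -0.0795, 0.2653]
orientation: [-3.142, 0.0, -0.036]
ft_force: [0.3, 0.1, -1.4]
gripper_width: 0.0176
grasp_force: 40.0
```

Emit:
{"fn": "send_rows", "kwargs": {"steps": [0.04,0,0.025,0,1.0,0.08,0,0.05,0,1.0,0.08,0,0.05,0,1.0]}}

```text
time_s: 17.05
eef_pos: [0.5471, -0.0795, 0.2648]
orientation: [-3.142, 0.0, -0.036]
ft_force: [-0.4, -0.4, -0.5]
gripper_width: 0.0175
grasp_force: 40.0
```

Emit:
{"fn": "send_rows", "kwargs": {"steps": [0.04,0,0.025,0,1.0,0.08,0,0.05,0,1.0,0.08,0,0.05,0,1.0]}}

```text
time_s: 17.35
eef_pos: [0.5478, -0.0796, 0.2644]
orientation: [3.142, 0.0, -0.035]
ft_force: [-1.1, 0.3, -0.6]
gripper_width: 0.0172
grasp_force: 40.0
```

Emit:
{"fn": "send_rows", "kwargs": {"steps": [0.04,0,0.025,0,1.0,0.08,0,0.05,0,1.0,0.08,0,0.05,0,1.0]}}

```text
time_s: 17.65
eef_pos: [0.5485, -0.0796, 0.2639]
orientation: [-3.142, 0.0, -0.036]
ft_force: [-1.5, 1.2, 0.7]
gripper_width: 0.0174
grasp_force: 40.0
```

Emit:
{"fn": "send_rows", "kwargs": {"steps": [0.04,0,0.025,0,1.0,0.08,0,0.05,0,1.0,0.08,0,0.05,0,1.0]}}

```text
time_s: 17.95
eef_pos: [0.5493, -0.0796, 0.2634]
orientation: [-3.142, 0.0, -0.035]
ft_force: [-2.3, -0.7, 2.7]
gripper_width: 0.0173
grasp_force: 40.0
```

```bash
python3 - <<'E'
from h import *
F=[];
for i in range(5):
    s,R,p=pose();F.append(s['ft_force']);read_camera('side')
print(np.mean(F,0),np.std(F,0),p)
E
```

```text
[-2.39618655 -0.10735918  3.00515403] [0.35529036 0.69657176 0.49913534] [ 0.54935279 -0.07959532  0.26338816]
```

Emit:
{"fn": "send_rows", "kwargs": {"steps": [-0.1,0,-0.06,0,1.0,-0.2,0,-0.12,0,1.0,-0.3,0,-0.19,0,1.0,-0.44,0,-0.275,0,1.0,-0.44,0,-0.275,0,1.0]}}

```text
time_s: 18.7
eef_pos: [0.5452, -0.0795, 0.2663]
orientation: [3.142, -0.001, -0.036]
ft_force: [-0.7, -0.1, -0.3]
gripper_width: 0.0173
grasp_force: 40.0
```

Emit:
{"fn": "send_rows", "kwargs": {"steps": [-0.08,0,-0.05,0,1.0,-0.08,0,-0.05,0,1.0,-0.08,0,-0.05,0,1.0]}}

```text
time_s: 19.0
eef_pos: [0.5443, -0.0794, 0.2667]
orientation: [3.142, -0.0, -0.036]
ft_force: [-0.9, 0.6, -0.9]
gripper_width: 0.0174
grasp_force: 40.0
```

```bash
cat >> h.py <<'E'
def force(n=3):
    F=[]
    for i in range(n):
        s,R,p=pose();F.append(s['ft_force']);read_camera('side')
    print('F',np.mean(F,0).round(2),'tcp',p.round(4),s['time_s'])
E
python3 -c "
from h import *
force()"
```

```text
F [-0.71 -0.06 -0.64] tcp [ 0.5443 -0.0794  0.2666] 19.1
```

Emit:
{"fn": "send_rows", "kwargs": {"steps": [-0.08,0,-0.05,0,1.0,-0.08,0,-0.05,0,1.0,-0.08,0,-0.05,0,1.0]}}

```text
time_s: 19.45
eef_pos: [0.5435, -0.0794, 0.2672]
orientation: [-3.142, -0.0, -0.036]
ft_force: [-0.2, 0.4, -2.1]
gripper_width: 0.0174
grasp_force: 40.0
```

Emit:
{"fn": "send_rows", "kwargs": {"steps": [-0.08,0,-0.05,0,1.0,-0.08,0,-0.05,0,1.0,-0.08,0,-0.05,0,1.0]}}

```text
time_s: 19.75
eef_pos: [0.5428, -0.0794, 0.2676]
orientation: [3.142, -0.0, -0.036]
ft_force: [0.8, 0.3, -2.0]
gripper_width: 0.0173
grasp_force: 40.0
```

```bash
python3 -c "
from h import *
force()"
```

```text
F [ 1.03  0.38 -1.9 ] tcp [ 0.5428 -0.0794  0.2676] 19.85
```

Emit:
{"fn": "send_rows", "kwargs": {"steps": [0.15,0,0.1,0,1.0,0.3,0,0.2,0,1.0,0.3,0,0.2,0,1.0,0.3,0,0.2,0,1.0]}}

```text
time_s: 20.3
eef_pos: [0.5456, -0.0795, 0.2656]
orientation: [-3.142, 0.0, -0.035]
ft_force: [-1.4, -0.4, -0.4]
gripper_width: 0.0171
grasp_force: 40.0
```

Emit:
{"fn": "send_rows", "kwargs": {"steps": [-0.05,0,0.085,0,1.0,-0.05,0,0.085,0,1.0,-0.05,0,0.085,0,1.0]}}

```text
time_s: 20.6
eef_pos: [0.5453, -0.0795, 0.2651]
orientation: [3.141, -0.001, -0.036]
ft_force: [1.3, 0.6, 1.1]
gripper_width: 0.0172
grasp_force: 40.0
```

Emit:
{"fn": "send_rows", "kwargs": {"steps": [-0.05,0,0.085,0,1.0,-0.05,0,0.085,0,1.0,-0.05,0,0.085,0,1.0]}}

```text
time_s: 20.9
eef_pos: [0.5452, -0.0796, 0.2646]
orientation: [3.141, -0.002, -0.036]
ft_force: [2.9, -0.3, 5.3]
gripper_width: 0.0174
grasp_force: 40.0
```

```bash
python3 -c "
from h import *
force()"
```

```text
F [2.59 0.   5.59] tcp [ 0.5452 -0.0796  0.2646] 21.0
```

Emit:
{"fn": "send_rows", "kwargs": {"steps": [0.1,0,-0.17,0,1.0,0.21,0,-0.34,0,1.0,0.21,0,-0.34,0,1.0,0.21,0.1,-0.34,0,1.0,0.21,0.2,-0.34,0,1.0,0.21,0.2,-0.34,0,1.0]}}

```text
time_s: 21.65
eef_pos: [0.5465, -0.0817, 0.2671]
orientation: [-3.141, 0.001, -0.036]
ft_force: [0.1, 0.5, -0.6]
gripper_width: 0.0173
grasp_force: 40.0
```

Emit:
{"fn": "send_rows", "kwargs": {"steps": [0,0.1,0,0,1.0,0,0.1,0,0,1.0,0,0.1,0,0,1.0]}}

```text
time_s: 21.95
eef_pos: [0.5465, -0.0824, 0.2672]
orientation: [-3.141, 0.0, -0.036]
ft_force: [-0.3, 0.7, -1.3]
gripper_width: 0.0174
grasp_force: 40.0
```

Emit:
{"fn": "send_rows", "kwargs": {"steps": [0,0.1,0,0,1.0,0,0.1,0,0,1.0,0,0.1,0,0,1.0]}}

```text
time_s: 22.25
eef_pos: [0.5465, -0.0832, 0.2672]
orientation: [-3.141, 0.0, -0.036]
ft_force: [-0.6, 3.3, -1.7]
gripper_width: 0.0171
grasp_force: 40.0
```

Emit:
{"fn": "send_rows", "kwargs": {"steps": [0,-0.2,0,0,1.0,0,-0.5,0,0,1.0,0,-0.8,0,0,1.0,0,-1.1,0,0,1.0,0,-1.4,0,0,1.0,0,-1.7,0,0,1.0,0,-2.0,0,0,1.0,0,-2.3,0,0,1.0]}}

```text
time_s: 23.05
eef_pos: [0.5475, -0.0603, 0.2673]
orientation: [3.142, -0.0, -0.035]
ft_force: [0.5, 0.3, -0.8]
gripper_width: 0.0176
grasp_force: 40.0
```

Emit:
{"fn": "send_rows", "kwargs": {"steps": [0,-0.3,0,0,1.0,0,-0.6,0,0,1.0,0,-0.9,0,0,1.0,0,-1.2,0,0,1.0,0,-1.5,0,0,1.0,0,-1.8,0,0,1.0,0,-2.1,0,0,1.0,0,-2.4,0,0,1.0]}}

```text
time_s: 23.85
eef_pos: [0.5483, -0.0363, 0.2673]
orientation: [3.142, -0.0, -0.036]
ft_force: [0.4, -0.1, -0.8]
gripper_width: 0.0175
grasp_force: 40.0
```

Emit:
{"fn": "send_rows", "kwargs": {"steps": [0,-0.3,0,0,1.0,0,-0.6,0,0,1.0,0,-0.9,0,0,1.0,0,-1.2,0,0,1.0,0,-1.5,0,0,1.0,0,-1.8,0,0,1.0,0,-2.1,0,0,1.0,0,-2.4,0,0,1.0]}}

```text
time_s: 24.65
eef_pos: [0.5491, -0.0123, 0.2673]
orientation: [-3.142, 0.0, -0.036]
ft_force: [-0.5, 0.4, -1.1]
gripper_width: 0.0175
grasp_force: 40.0
```

Emit:
{"fn": "send_rows", "kwargs": {"steps": [0,-0.3,0,0,1.0,0,-0.6,0,0,1.0,0,-0.9,0,0,1.0,0,-1.2,0,0,1.0,0,-1.5,0,0,1.0,0,-1.8,0,0,1.0,0,-2.1,0,0,1.0,0,-2.4,0,0,1.0]}}

```text
time_s: 25.45
eef_pos: [0.55, 0.0117, 0.2673]
orientation: [3.142, -0.0, -0.035]
ft_force: [0.7, 0.2, -0.5]
gripper_width: 0.0174
grasp_force: 40.0
```

Emit:
{"fn": "send_rows", "kwargs": {"steps": [0,-0.3,0,0,1.0,0,-0.6,0,0,1.0,0,-0.9,0,0,1.0,0,-1.2,0,0,1.0,0,-1.5,0,0,1.0,0,-1.8,0,0,1.0,0,-2.1,0,0,1.0,0,-2.4,0,0,1.0]}}

```text
time_s: 26.25
eef_pos: [0.5509, 0.0357, 0.2673]
orientation: [-3.142, -0.0, -0.036]
ft_force: [0.4, 0.5, -0.2]
gripper_width: 0.0175
grasp_force: 40.0
```

```bash
python3 -c "
from h import *
force(2);cap()"
```

```text
F [0.54 0.19 0.08] tcp [0.5508 0.0361 0.2674] 26.3
cap n 695 799 lean 28.2 side 0.4 lo [ 3.  -9.3 37.4] hi [13.9  9.2 44.5]
```

Emit:
{"fn": "send_rows", "kwargs": {"steps": [0,-0.3,0,0,1.0,0,-0.6,0,0,1.0,0,-0.9,0,0,1.0,0,-1.2,0,0,1.0,0,-1.5,0,0,1.0,0,-1.8,0,0,1.0,0,-2.1,0,0,1.0,0,-2.4,0,0,1.0]}}

```text
time_s: 27.2
eef_pos: [0.5517, 0.0597, 0.2674]
orientation: [-3.142, -0.0, -0.036]
ft_force: [0.2, 0.8, -0.8]
gripper_width: 0.017
grasp_force: 40.0
```

Emit:
{"fn": "send_rows", "kwargs": {"steps": [0,-0.3,0,0,1.0,0,-0.6,0,0,1.0,0,-0.9,0,0,1.0,0,-1.2,0,0,1.0,0,-1.5,0,0,1.0,0,-1.8,0,0,1.0,0,-2.1,0,0,1.0,0,-2.4,0,0,1.0]}}

```text
time_s: 28.0
eef_pos: [0.5526, 0.0836, 0.2673]
orientation: [3.142, -0.0, -0.036]
ft_force: [0.9, -0.2, -0.9]
gripper_width: 0.0169
grasp_force: 40.0
```

Emit:
{"fn": "send_rows", "kwargs": {"steps": [0,-0.3,0,0,1.0,0,-0.6,0,0,1.0,0,-0.9,0,0,1.0,0,-1.2,0,0,1.0,0,-1.5,0,0,1.0,0,-1.8,0,0,1.0,0,-2.1,0,0,1.0,0,-2.4,0,0,1.0]}}

```text
time_s: 28.8
eef_pos: [0.5534, 0.1076, 0.2673]
orientation: [-3.142, 0.0, -0.036]
ft_force: [-0.0, -0.7, 0.1]
gripper_width: 0.0176
grasp_force: 40.0
```

Emit:
{"fn": "send_rows", "kwargs": {"steps": [0,-0.2,0,0,1.0,0,-0.4,0,0,1.0,0,-0.5,0,0,1.0,0,-0.5,0,0,1.0]}}

```text
time_s: 29.2
eef_pos: [0.5536, 0.1125, 0.2673]
orientation: [3.142, 0.0, -0.035]
ft_force: [0.9, 0.8, -0.5]
gripper_width: 0.0174
grasp_force: 40.0
```

Emit:
{"fn": "send_rows", "kwargs": {"steps": [0,-0.1,0,0,1.0,0,-0.1,0,0,1.0,0,-0.1,0,0,1.0]}}

```text
time_s: 29.5
eef_pos: [0.5536, 0.1133, 0.2674]
orientation: [3.142, -0.0, -0.036]
ft_force: [1.3, -0.4, -0.9]
gripper_width: 0.0176
grasp_force: 40.0
```

Emit:
{"fn": "send_rows", "kwargs": {"steps": [0,-0.1,0,0,1.0,0,-0.1,0,0,1.0,0,-0.1,0,0,1.0]}}

```text
time_s: 29.8
eef_pos: [0.5536, 0.1144, 0.2673]
orientation: [-3.142, 0.0, -0.035]
ft_force: [-1.2, 0.2, -0.6]
gripper_width: 0.0174
grasp_force: 40.0
```

Emit:
{"fn": "send_rows", "kwargs": {"steps": [0,-0.1,0,0,1.0,0,-0.1,0,0,1.0,0,-0.1,0,0,1.0]}}

```text
time_s: 30.1
eef_pos: [0.5537, 0.1153, 0.2673]
orientation: [3.141, 0.0, -0.035]
ft_force: [-0.2, 0.6, -0.1]
gripper_width: 0.0174
grasp_force: 40.0
```

Emit:
{"fn": "send_rows", "kwargs": {"steps": [0,-0.1,0,0,1.0,0,-0.1,0,0,1.0,0,-0.1,0,0,1.0]}}

```text
time_s: 30.4
eef_pos: [0.5537, 0.1161, 0.2673]
orientation: [3.141, 0.0, -0.035]
ft_force: [-0.9, -1.6, -0.2]
gripper_width: 0.0174
grasp_force: 40.0
```

Emit:
{"fn": "send_rows", "kwargs": {"steps": [0,-0.1,0,0,1.0,0,-0.1,0,0,1.0,0,-0.1,0,0,1.0]}}

```text
time_s: 30.7
eef_pos: [0.5538, 0.1169, 0.2673]
orientation: [3.141, 0.0, -0.035]
ft_force: [0.5, -3.8, -0.6]
gripper_width: 0.0173
grasp_force: 40.1
```

Emit:
{"fn": "send_rows", "kwargs": {"steps": [0,0.15,0,0,1.0,0.1,0.15,-0.17,0,1.0,0.3,0.15,-0.5,0,1.0,0.6,0.15,-1.0,0,1.0,1.1,0.15,-1.8,0,1.0,1.6,0.15,-2.7,0,1.0,2.2,0.15,-4.0,0,1.0,2.2,0.15,-6.0,0,1.0]}}

```text
time_s: 31.5
eef_pos: [0.5764, 0.1151, 0.3276]
orientation: [-3.141, 0.001, -0.036]
ft_force: [-0.1, -0.3, -1.5]
gripper_width: 0.0173
grasp_force: 40.0
```

```bash
python3 - <<'E'
from h import *
s,R,p=pose();print(p,s['ft_force']);cap()
t=np.array([.4855,.3572,.330]);print('to',((t-p)@R*100).round(2))
E
```

```text
[0.57637652 0.11510926 0.32758921] [-0.06810607 -0.34300918 -1.46419005]
cap n 699 796 lean 28.1 side -0.6 lo [ 3.2 -9.4 37.2] hi [14.   9.1 44. ]
to [ -9.95 -23.87  -0.23]
```

Emit:
{"fn": "send_rows", "kwargs": {"steps": [-1.5,-3.5,-0.2,0,1.0,-3,-7,-0.2,0,1.0,-4.5,-11,-0.2,0,1.0,-6.3,-15,-0.2,0,1.0,-8,-19,-0.2,0,1.0,-9.3,-22,-0.2,0,1.0,-9.95,-23.9,-0.2,0,1.0,-9.95,-23.9,-0.2,0,1.0]}}

```text
time_s: 32.35
eef_pos: [0.4837, 0.3602, 0.3296]
orientation: [-3.14, -0.0, -0.032]
ft_force: [0.3, -0.2, -0.3]
gripper_width: 0.0174
grasp_force: 40.0
```

Emit:
{"fn": "send_rows", "kwargs": {"steps": [0,0,1.5,0,1.0,0,0,3,0,1.0,0,0,4,0,1.0,0,0,4.5,0,1.0,0,0,4.5,0,1.0]}}

```text
time_s: 32.85
eef_pos: [0.4849, 0.3568, 0.2838]
orientation: [3.141, 0.001, -0.036]
ft_force: [0.2, -0.8, -0.6]
gripper_width: 0.0169
grasp_force: 40.0
```

```bash
python3 - <<'E'
from h import *
s,R,p=pose();print(p,s['ft_force'])
A=[]
for c in('side','scene','side','scene'):
    im,d,W=shot(c)
    for r in place_of(c,'pick')[:1]: A.append(r['at']);print(c,np.round(A[-1],4))
print(np.mean(A,0))
i1=shot('side')[0][260:330,250:320];i2=shot('scene')[0][100:170,225:295]
cv2.imwrite('pics/s8.png',np.hstack([cv2.resize(i,(390,390),interpolation=2) for i in(i1,i2)])[:,:,::-1])
E
```

```text
[0.4849156  0.35683747 0.28377447] [ 0.23621896 -0.84093069 -0.56198439]
side [0.4245 0.3602 0.1215]
scene [0.4183 0.3612 0.1231]
side [0.4224 0.3576 0.1212]
scene [0.4203 0.3627 0.1229]
[0.421375 0.360425 0.122175]
```

View pics/s8.png

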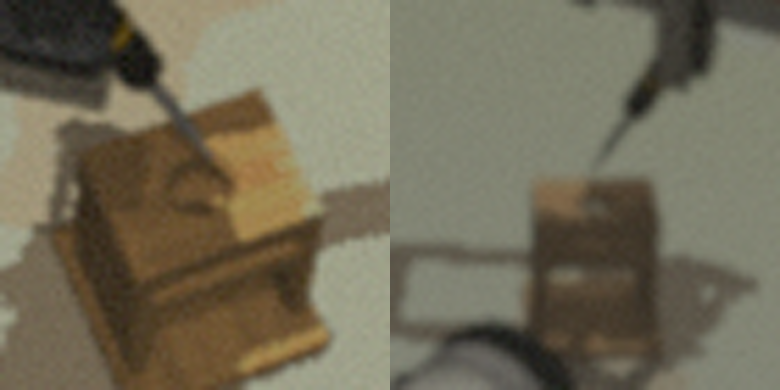

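Emit:
{"fn": "send_rows", "kwargs": {"steps": [0,0,0.8,0,1.0,0,0,1.6,0,1.0,0,0,2.4,0,1.0,0,0,2.8,0,1.0,0,0,2.8,0,1.0]}}

```text
time_s: 33.85
eef_pos: [0.4843, 0.3572, 0.2551]
orientation: [3.141, 0.002, -0.036]
ft_force: [0.3, 0.2, -0.4]
gripper_width: 0.0173
grasp_force: 40.0
```

Emit:
{"fn": "send_rows", "kwargs": {"steps": [0,0,0.4,0,1.0,0,0,0.8,0,1.0,0,0,0.8,0,1.0]}}

```text
time_s: 34.15
eef_pos: [0.4845, 0.3574, 0.2478]
orientation: [3.141, 0.001, -0.036]
ft_force: [-0.5, -0.3, -1.3]
gripper_width: 0.0173
grasp_force: 40.0
```

Emit:
{"fn": "send_rows", "kwargs": {"steps": [-0.5,0,0.4,0,1.0,-1.0,0,0.4,0,1.0,-1.4,0,0.19,0,1.0,-1.84,0,-0.03,0,1.0,-2.35,0,-0.25,0,1.0,-2.87,0,-0.46,0,1.0,-3.4,0,-0.63,0,1.0,-3.92,0,-0.79,0,1.0], "force": 8}}

```text
time_s: 34.95
eef_pos: [0.4453, 0.3589, 0.2567]
orientation: [-3.141, -0.001, -0.035]
ft_force: [1.3, -0.2, 0.1]
gripper_width: 0.0178
grasp_force: 8.0
```

Emit:
{"fn": "send_rows", "kwargs": {"steps": [-0.5,0,-0.12,0,1.0,-1.08,0,-0.24,0,1.0,-1.6,0,-0.32,0,1.0,-2.18,0,-0.39,0,1.0,-2.18,0,-0.39,0,1.0]}}

```text
time_s: 35.45
eef_pos: [0.4229, 0.3597, 0.2603]
orientation: [-3.141, 0.0, -0.035]
ft_force: [0.1, 0.8, -0.0]
gripper_width: 0.0175
grasp_force: 8.0
```

```bash
python3 - <<'E'
from h import *
s,R,p=pose();print(p,s['ft_force'],s['orientation'])
im,d,W=shot('wrist');np.savez('w9.npz',im=im,W=W);tilt(W)
nets('wrist','pick_shoulder','pick')
for c in('side','scene'): shot(c);nets(c,'pick','pick_shoulder')
E
```

```text
[0.42292173 0.35973924 0.26029785] [ 0.06539729  0.77842736 -0.03249496] [-3.14148522e+00  4.23682057e-04 -3.50358761e-02]
n 1039 of 1261 lean 4.3 side 0.1 pt [-0.9 -0.2] z span 0.036 0.122
wrist pick_shoulder [([0.4169, 0.3599, 0.139], 0.88)]
wrist pick [([0.4105, 0.3613, 0.0837], 0.81)]
side pick []
side pick_shoulder []
scene pick [([0.4142, 0.3629, 0.0806], 0.44)]
scene pick_shoulder [([0.4147, 0.3587, 0.1349], 0.44)]
```

Emit:
{"fn": "send_rows", "kwargs": {"steps": [-0.4,0,-0.02,0,1.0,-0.8,0,-0.04,0,1.0,-1.0,0,-0.04,0,1.0,-1.0,0,-0.04,0,1.0,-1.0,0,-0.04,0,1.0]}}

```text
time_s: 36.4
eef_pos: [0.4136, 0.36, 0.2606]
orientation: [-3.141, 0.0, -0.035]
ft_force: [1.0, 0.2, -0.3]
gripper_width: 0.0177
grasp_force: 8.0
```

```bash
python3 - <<'E'
from h import *
s,R,p=pose();print(p,s['ft_force'])
im,d,W=shot('wrist');q=tilt(W);q=tilt()
g=p+R@np.array([q[2],q[3],.065]);print('axis at grasp',g)
E
```

```text
[0.41361131 0.36003018 0.26063939] [ 0.96123995  0.19490007 -0.34971071]
n 1254 of 1424 lean 0.1 side 0.1 pt [ 0.5 -0.1] z span 0.036 0.123
n 1252 of 1427 lean 0.1 side 0.1 pt [ 0.6 -0.1] z span 0.036 0.123
axis at grasp [0.41416645 0.36016495 0.19563935]
```

Emit:
{"fn": "send_rows", "kwargs": {"steps": [0.5,0,0,0,1.0,1.03,0,0,0,1.0,1.03,0,0,0,1.0,1.03,0,0.5,0,1.0,1.03,0,1.0,0,1.0,1.03,0,1.5,0,1.0,1.03,0,2.0,0,1.0,1.03,0,2.0,0,1.0]}}

```text
time_s: 37.3
eef_pos: [0.4236, 0.3594, 0.2394]
orientation: [3.141, 0.002, -0.036]
ft_force: [1.5, -0.4, -1.4]
gripper_width: 0.0179
grasp_force: 8.0
```

Emit:
{"fn": "send_rows", "kwargs": {"steps": [0,0,0.5,0,1.0,0,0,1.0,0,1.0,0,0,1.5,0,1.0,0,0,2.0,0,1.0,0,0,2.5,0,1.0,0,0,3.0,0,1.0,0,0,3.0,0,1.0]}}

```text
time_s: 38.0
eef_pos: [0.4237, 0.3594, 0.2096]
orientation: [3.141, 0.001, -0.036]
ft_force: [0.2, -0.2, -0.8]
gripper_width: 0.018
grasp_force: 8.0
```

```bash
python3 - <<'E'
from h import *
force(2);tilt()
E
```

```text
F [ 0.46 -0.01 -0.61] tcp [0.4239 0.3595 0.2101] 38.05
n 1261 of 2433 lean 0.1 side 0.1 pt [ 0.5 -0.1] z span 0.037 0.122
```

Passing through freely. Lower until the shoulder touches.

Emit:
{"fn": "send_rows", "kwargs": {"steps": [0,0,0.3,0,1.0,0,0,0.6,0,1.0,0,0,0.8,0,1.0,0,0,0.8,0,1.0]}}

```text
time_s: 38.55
eef_pos: [0.4239, 0.3595, 0.2021]
orientation: [3.141, 0.001, -0.036]
ft_force: [0.9, 0.7, -0.3]
gripper_width: 0.0177
grasp_force: 8.0
```

Emit:
{"fn": "send_rows", "kwargs": {"steps": [0,0,0.2,0,1.0,0,0,0.3,0,1.0,0,0,0.3,0,1.0]}}

```text
time_s: 38.85
eef_pos: [0.424, 0.3596, 0.1994]
orientation: [3.141, 0.0, -0.035]
ft_force: [-0.5, -0.3, -0.0]
gripper_width: 0.0178
grasp_force: 8.0
```

Emit:
{"fn": "send_rows", "kwargs": {"steps": [0,0,0.2,0,1.0,0,0,0.2,0,1.0,0,0,0.2,0,1.0]}}

```text
time_s: 39.15
eef_pos: [0.424, 0.3596, 0.1975]
orientation: [3.142, 0.0, -0.036]
ft_force: [0.3, 0.1, -0.6]
gripper_width: 0.0179
grasp_force: 8.0
```

Emit:
{"fn": "send_rows", "kwargs": {"steps": [0,0,0.2,0,1.0,0,0,0.2,0,1.0,0,0,0.2,0,1.0]}}

```text
time_s: 39.45
eef_pos: [0.4241, 0.3596, 0.1955]
orientation: [3.142, 0.0, -0.036]
ft_force: [0.7, 0.2, -1.1]
gripper_width: 0.0176
grasp_force: 8.0
```

Emit:
{"fn": "send_rows", "kwargs": {"steps": [0,0,0.2,0,1.0,0,0,0.2,0,1.0,0,0,0.2,0,1.0]}}

```text
time_s: 39.75
eef_pos: [0.4246, 0.3597, 0.1946]
orientation: [-3.141, -0.002, -0.035]
ft_force: [-0.7, -0.6, 5.8]
gripper_width: 0.0176
grasp_force: 8.0
```

```bash
python3 - <<'E'
from h import *
force(2)
s,R,p=pose();W=shot('wrist')[2];T=((W-p)@R)[200:300,225:295].reshape(-1,3)
Q=W[200:300,225:295].reshape(-1,3);k=(np.hypot(T[:,0],T[:,1])<.008)&(T[:,2]<.055)&(T[:,2]>.02);print(k.sum(),'top z',np.percentile(Q[k,2],[10,50,90]))
E
```

```text
F [-0.5  -1.11  5.51] tcp [0.4246 0.3597 0.1946] 39.8
158 top z [0.15646585 0.15715206 0.15779636]
```

Emit:
{"fn": "send_rows", "kwargs": {"steps": [0,0,-0.1,0,3,0,0,-0.1,0,3,0,0,-0.1,0,5,0,0,-0.1,0,5,0,0,-0.1,0,5,0,0,-0.1,0,5,0,0,-0.1,0,5,0,0,-0.1,0,5]}}

```text
time_s: 40.7
eef_pos: [0.4241, 0.3596, 0.1945]
orientation: [-3.142, 0.0, -0.036]
ft_force: [0.5, 0.4, -0.4]
gripper_width: 0.0501
grasp_force: 0.0
```

Emit:
{"fn": "send_rows", "kwargs": {"steps": [0,0,-1,0,5,0,0,-3,0,5,0,0,-6,0,5,0,0,-9,0,5,0,0,-12,0,5,0,0,-12,0,5,0,0,-12,0,5,0,0,-12,0,5]}}

```text
time_s: 41.5
eef_pos: [0.4236, 0.3593, 0.3136]
orientation: [3.141, 0.002, -0.036]
ft_force: [0.1, 0.9, -0.8]
gripper_width: 0.05
grasp_force: 0.0
```

```bash
python3 - <<'E'
from h import *
s,R,p=pose();print(p,s['ft_force'],s['gripper_width'],s['time_s'])
im,d,W=shot('wrist','pics/w10.png');nets('wrist','pick','pick_shoulder')
Q=W.reshape(-1,3);r=np.hypot(Q[:,0]-.424,Q[:,1]-.36)
T=Q[(r<.009)&(Q[:,2]>.14)&(Q[:,2]<.17)];print('top',len(T),np.median(T,0))
for z in(.145,.125,.105):
    T=Q[(r<.03)&(abs(Q[:,2]-z)<.005)];A=np.c_[2*T[:,:2],np.ones(len(T))];c=np.linalg.lstsq(A,(T[:,:2]**2).sum(1),rcond=None)[0];print(z,len(T),c[:2])
for c in('side','scene'):
    shot(c);nets(c,'liner','slit_mid','mortar','core_stub','tin','hacksaw')
cv2.imwrite('pics/fin.png',np.hstack([cv2.resize(shot(c)[0],(400,300)) for c in('side','scene')])[:,:,::-1])
E
```

```text
[0.42355313 0.35932092 0.31356655] [ 0.09518161  0.89905158 -0.79148869] 0.05000524530653061 41.5
wrist pick [([0.4238, 0.3583, 0.0738], 0.72), ([0.4221, 0.3597, 0.0154], 0.64)]
wrist pick_shoulder [([0.4191, 0.3582, 0.0726], 0.78)]
top 259 [0.42479687 0.35998491 0.15722018]
0.145 35 [0.4248431  0.35998105]
0.125 31 [0.42479718 0.35994639]
0.105 32 [0.42480634 0.35997465]
side liner [([0.4215, 0.3576, 0.0715], 0.54)]
side slit_mid [([0.7036, -0.154, -0.0001], 0.46)]
side mortar []
side core_stub [([0.7581, 0.1305, 0.001], 0.86)]
side tin [([0.704, -0.1549, -0.0035], 0.87), ([0.4232, 0.3588, 0.0731], 0.16)]
side hacksaw [([0.6413, 0.4444, -0.0062], 0.64)]
scene liner [([0.4633, 0.0217, 0.0693], 0.95)]
scene slit_mid [([0.4877, 0.0216, 0.1067], 0.94)]
scene mortar [([0.4055, -0.3563, 0.0019], 0.6)]
scene core_stub [([0.7532, 0.1274, 0.0035], 0.97)]
scene tin [([0.7058, -0.153, 0.0013], 0.86)]
scene hacksaw [([0.6461, 0.4434, -0.0021], 0.71)]
```

View pics/fin.png

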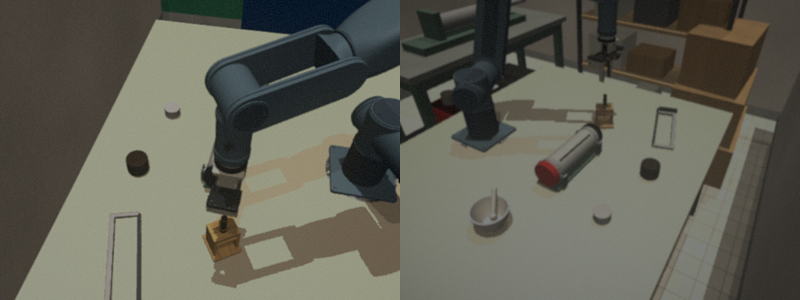

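The pick stands upright and home in its stand (about (605,105) in the right half of the picture). The gripper is clear of it and everything else is unmoved.

```bash
python3 -c "
from cell import workorder
print(workorder.job_done())"
```

```text
the job is handed in; nothing more can be done
None
```

I ran the pick along the whole slit from the red end to the black end at about 3 cm/s, leaning about 29–30° against the slit's measured 32°. It met nothing in between and touched both slit ends lightly. It is back in its stand, upright and fully home, the other items are where they were, and I handed the job in at about 42 s.

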